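# Set and lock the coupling spindle of a cavity filter

### The job

On the radio bench, set the cavity filter's coupling spindle by turning its cross bar the short way until it lies in line with the two index ridges on the lid. Then lock that setting: swing the jam nut below the bar round clockwise by the post on its lever, running it down against the spring washer until it is firmly snug, but not so hard that it drags the spindle off the marks, and let go. Don't bang the filter or push the other things on the bench around.

Things in the scene. Friction and masses are not known exactly. Their poses are not given: they have to be found in the camera images.
- cavity: The whole fixed cavity filter, on a steel foot plate 120 x 160 x 4 mm; origin at the centre of its underside on the bench, z up
- case: The fixed filter's square aluminium case 120 x 120 mm with a grey lid (126 x 126 mm, top face 106 mm above the bench), origin at the centre of the filter's underside on the bench, z up. Two low steel index ridges (22 x 4 mm, 3 mm high) stand on the lid along its x axis, from 31 to 53 mm either side of the centre; the spindle axis is vertical through the centre
- bushing: Fixed brass bushing on the lid, 34 mm diameter, with a captive steel spring washer (36 mm diameter) on top; origin at the centre of its foot. The washer's top is 24 mm above the lid, up to 1.5 mm more or less from filter to filter. Once the nut bears on it, turning stiffens over more than half a radian
- spindle (a joint): Angle of the spindle in rad: 0 when the cross bar is in line with the index ridges, positive anticlockwise seen from above; it starts clockwise of the marks (-0.9 to -0.4). It turns stiffly (about 0.2 N m) and stays where it is left
- bar_centre (a point): Centre of the spindle's steel cross bar, on the spindle axis 163 mm above the bench: a plain bar 28 mm long, 10 mm wide and 20 mm tall (153 to 173 mm above the bench). Its x axis points along the bar. The bar sits on a 20 mm thick threaded shank that carries the nut. The nut rides round with the spindle when the spindle is turned
- nut: Brass hexagon jam nut on the shank below the bar, 40 mm across flats, 14 mm thick, with a lever arm (12 mm wide, 3 to 11 mm above the nut's underside) ending in an upright post; origin at the centre of its underside, x axis along the lever, z up. Clockwise from above drives it down, 10 mm per full turn; it starts 1 to 5.1 mm clear of the washer and stays where it is left
- microphone: Black hand microphone lying loose on the bench, 85 x 55 x 26 mm, origin under its centre; leave alone
- adapter: Small steel coaxial adapter standing loose on the bench, 20 mm diameter, 34 mm tall, origin under its centre; leave alone
- screwdriver: Screwdriver about 180 mm long lying loose on the bench; leave alone
- mug: Blue mug, 80 mm diameter, 90 mm tall, standing loose on the bench, origin under its centre; leave alone
- post (a point): Middle of the upright steel post of the nut's lever: 12 mm diameter, 65 mm from the spindle axis, free from 11 to 40 mm above the nut's underside (this point: 25.5 mm above it). Counted along its circle, it runs free with about 1 N; about 4 N leaves the nut barely snug, 6 to 9 N firmly snug; beyond about 12 N the spindle is dragged round. A pusher's face set askew wedges and reads more
There are look-alikes about, which are no part of the job. There is more than one size of the cavity; the one meant has the size given above.

How it is judged:
By the outcome, as a careful person would: the job done as asked, in the order asked, and still so for the second after the job is handed in, with the robot touching nothing.
It also fails if it takes over 64 s, if anything falls off the work surface, if the arm or the gripper's body presses on something with over 40 N, if the wrist force passes 120 N, or if a joint passes its speed limit or range.

### The arm

A 6-joint arm with a two-finger parallel gripper is mounted at the origin on the work surface. World frame = base frame: x ahead of the robot, y to its left, z up, the work surface at z = 0. Lengths are in m, angles in rad, forces in N, time in s.
With the tool pointing down it reaches from about 0.325 to 0.9 m from the base axis. Payload 6.1 kg.
Tool frame: the origin (TCP) lies on the mounting face of the last link; the fingertips stand 182 mm ahead of it and the grasp point (between the pads) lies 164 mm ahead of it (arm.grip_depth is the distance from the TCP to the grasp point, in m); x points along the fingers, y is the direction in which the jaws open and shut, and the axes are right-handed (so a half turn about x gives the same grasp; the last joint's range is limited). The gripper opens to 87 mm and grips with 3 to 60 N. Pads are 19 mm wide; open, the fingers measure 117 mm over their backs; the gripper's body (75 mm by 190 mm) begins 51 mm behind the grasp point.
Start: joints at [1.062, 0.22, 1.526, -0, 1.395, -0.126], TCP at [0.233, 0.58, 0.405] pointing down, gripper open.
Joint ranges: [-2.98, 2.98], [-0.91, 2.08], [0.09, 2.57], [-1.24, 4.39], [0.2, 2.65], [-2.68, 2.68]. Speed limits (rad/s): [2.57, 2.57, 3.01, 3.14, 3.14, 3.14].

### API

Orientations are given as a rotation vector (axis times angle).
In Python, from cell import arm gives the robot as it stands. Calls block until the motion is done:
- arm.reach(position, orientation): joint-space move of the TCP to a pose.
- arm.line_to(position, frame=None, feed=0.15): straight line of the TCP; frame=None keeps the orientation; feed is the mean speed in m/s.
- arm.move_j(angles): joint-space move.
- arm.gripper_open() and arm.clamp(strength=None): open the fingers fully, or close them until they stop; strength is the grip in N (None keeps the last).
- arm.dwell(seconds).
- arm.ik(position, orientation): joint angles nearest the present ones, or None.
- arm.snapshot(name): name is "scene" or "top" or "wrist"; returns a dict with "img" (384x512x3 uint8, blue, green, red), "intrinsics" (3x3 intrinsics, pixels), "world_from_camera" (4x4, takes a point from camera to world coordinates); the wrist camera has in their place "tool_from_camera" (4x4, takes a point from camera to tool coordinates, whose origin is the TCP and whose axes are the tool frame's). Camera axes: x right, y up, looking along -z (the intrinsics and any distortion apply to the point x, -y, -z); pixel columns grow to the right and rows downward; lengths in m; the calibration is good to about 2 mm. The wrist camera is an equidistant fisheye: a pixel r from the principal point sees the ray r / f radians off the axis. A picture is of the moment at which its call begins: read the wrist's pose just before it. There is no depth.
A pose or a line that the arm cannot do raises arm.IKError and nothing moves.
- arm.finish_job(): hands the job in, once; it reports no verdict.
Readings, each from a call of its own:
- arm.get_time(): time.
- arm.get_qpos(): joint angles.
- arm.get_qvel(): joint speeds.
- arm.get_tau(): joint torques, N m.
- arm.get_eef_pos(): TCP position.
- arm.get_orientation(): TCP orientation.
- arm.get_force(): force on the tool from outside, world axes, zero at the start.
- arm.get_torque(): the same for the moment, N m.
- arm.get_grip_width(): finger opening in m.
Only numpy, scipy, OpenCV 4.12 (cv2) and the standard library are available. Lean on these libraries where they do the work, as an engineer would, in place of code of your own. Each camera call takes 0.05 s, during which the arm holds its last target.

## Working session

There is one attempt and no reset: what is moved stays moved. The work goes in short steps, each a Python script; the robot and the scene stay as the last script left them, time stands still between calls to the robot, and variables do not carry over. Pictures are saved under pics/ and viewed, and the job is handed in when it is done.

```bash
mkdir -p pics; ls; python3 - <<'E'
from cell import arm
import cv2
for n in ["scene","top","wrist"]:
    s=arm.snapshot(n); cv2.imwrite(f"pics/a_{n}.png",s["img"])
    print(n,s["intrinsics"].round(1).tolist(),{k:v.round(4).tolist() for k,v in s.items() if k not in("img","intrinsics")})
print(arm.get_time(),arm.get_eef_pos(),arm.get_orientation(),arm.get_force())
E
```

```text
pics
scene [[391.1, 0.0, 245.8], [0.0, 391.1, 187.0], [0.0, 0.0, 1.0]] {'world_from_camera': [[0.6725, -0.4204, 0.6091, 1.0756], [0.7401, 0.3814, -0.5539, -0.4598], [0.0005, 0.8233, 0.5677, 0.6312], [0.0, 0.0, 0.0, 1.0]]}
top [[400.3, 0.0, 250.6], [0.0, 400.3, 190.6], [0.0, 0.0, 1.0]] {'world_from_camera': [[-0.0276, 0.996, -0.0853, 0.4672], [-0.9995, -0.0262, 0.0171, 0.0463], [0.0147, 0.0857, 0.9962, 1.0048], [0.0, 0.0, 0.0, 1.0]]}
wrist [[297.3, 0.0, 255.3], [0.0, 297.3, 190.8], [0.0, 0.0, 1.0]] {'tool_from_camera': [[-0.0013, 0.2701, -0.9628, 0.0209], [1.0, 0.0003, -0.0013, 0.0011], [-0.0001, -0.9628, -0.2701, -0.074], [0.0, 0.0, 0.0, 1.0]]}
0.15 [0.23337192 0.57958265 0.40388955] [ 0.29919562  1.55031166 -0.30148853] [-0.65396687 -0.52676113 -0.09297104]
```

View pics/a_scene.png

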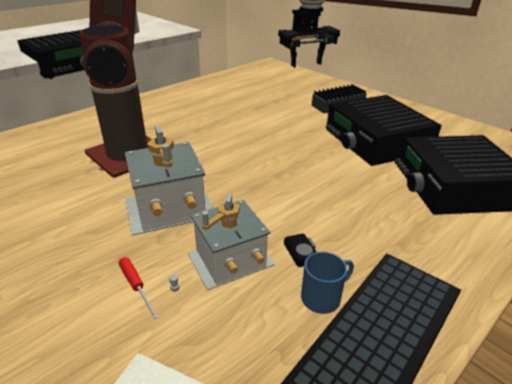

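View pics/a_top.png

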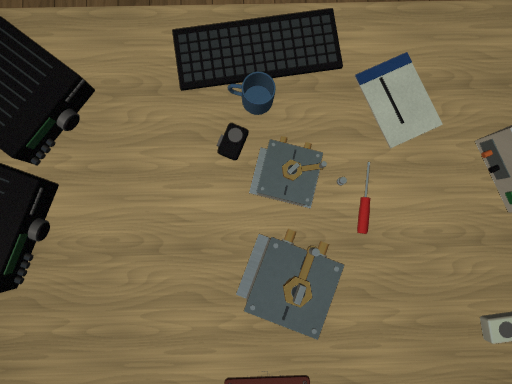

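View pics/a_wrist.png

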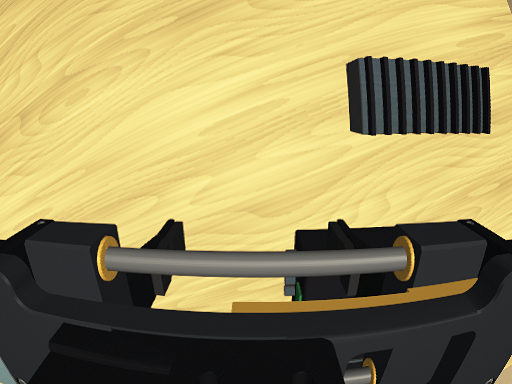

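Scene and top show two filters: a small one at top px (288,172) and a larger one at (293,287). At z=0.106 the small lid's ~58 px works out to about 126 mm, so it looks like the one. Next I'll measure it closely.

```bash
cat > h.py <<'E'
import numpy as np, cv2
from scipy.spatial.transform import Rotation as R
from cell import arm
def pix2z(s,u,v,z,T=None):
    K=s["intrinsics"];T=s["world_from_camera"] if T is None else T
    d=np.array([(u-K[0,2])/K[0,0],-(v-K[1,2])/K[1,1],-1.]);d=T[:3,:3]@d;o=T[:3,3]
    return o+d*(z-o[2])/d[2]
def proj(s,p):
    K=s["intrinsics"];T=s["world_from_camera"];c=T[:3,:3].T@(np.array(p)-T[:3,3])
    return np.array([K[0,2]+K[0,0]*c[0]/-c[2],K[1,2]+K[1,1]*c[1]/c[2]])
E
python3 - <<'E'
from h import *
s=arm.snapshot("top");np.save("top.npy",s,allow_pickle=True)
im=s["img"][125:220,240:340]; cv2.imwrite("pics/b_top.png",cv2.resize(im,None,fx=6,fy=6,interpolation=cv2.INTER_CUBIC))
s=arm.snapshot("scene");np.save("scene.npy",s,allow_pickle=True)
im=s["img"][185:290,180:280]; cv2.imwrite("pics/b_scene.png",cv2.resize(im,None,fx=5.7,fy=5.7,interpolation=cv2.INTER_CUBIC))
E
```

```text
(no output)
```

View pics/b_top.png

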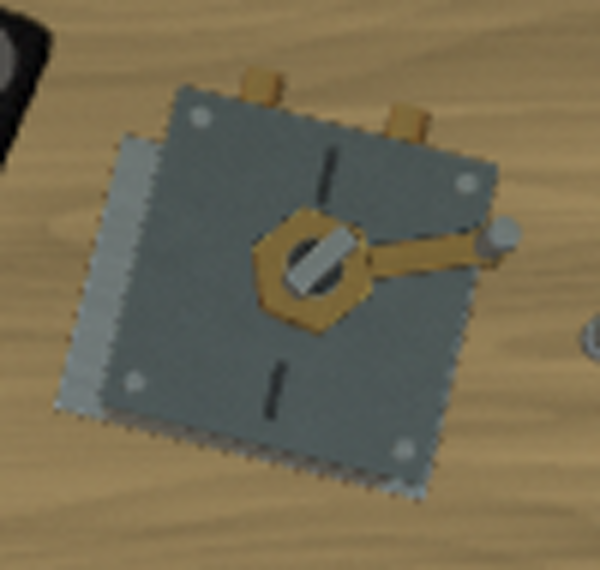

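View pics/b_scene.png

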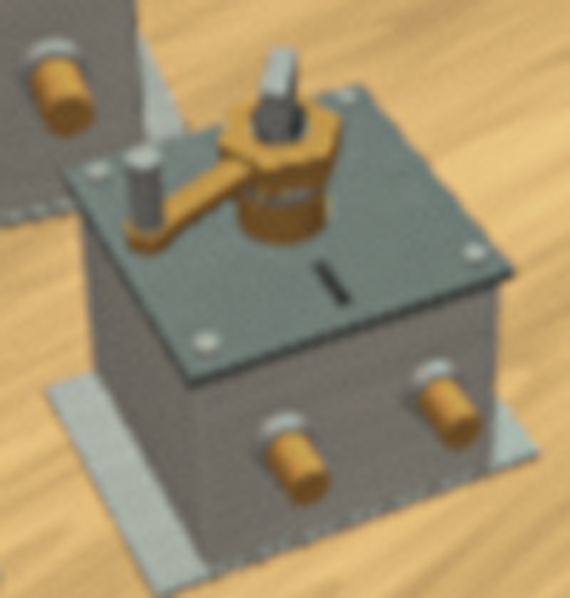

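```bash
python3 - <<'E'
from h import *
s=np.load("top.npy",allow_pickle=True).item()
f=lambda u,v,z:pix2z(s,240+(u+.5)/6-.5,125+(v+.5)/6-.5,z)
c=np.array([f(*p,.106) for p in[(182,87),(498,165),(425,495),(103,408)]])
print("lid",c.mean(0),[np.linalg.norm(c[i]-c[i-1]) for i in range(4)])
ang=lambda d:np.degrees(np.arctan2(d[1],d[0]))
print([ang(c[(i+1)%4]-c[i]) for i in range(4)])
a=f(334,149,.109);b=f(270,418,.109);print("ridge",(a+b)/2,np.linalg.norm(a-b),ang(a-b))
q=[f(*p,.173) for p in[(285,272),(304,297),(357,243),(338,225)]]
print("bar",np.mean(q,0),ang(q[2]-q[1]),ang(q[3]-q[0]),np.linalg.norm(q[2]-q[1]))
for z in(.17,.175):
  p=f(504,232,z);print("post",p)
for n,u,v in [("mug",258,92),("mic",234,141),("adapter",341,181),("big",293,285)]:
  print(n,pix2z(s,u,v,.03))
sc=np.load("scene.npy",allow_pickle=True).item()
print("scene bar top", 180+283/5.7,185+55/5.7, proj(sc,np.mean(q,0)))
print("lid corner c1,2", [proj(sc,x) for x in c], "obs", [(180+u/5.7,185+v/5.7) for u,v in[(510,272),(190,380),(65,172),(360,87)]])
for z in(.165,.17,.175,.18): print(z,proj(sc,f(504,232,z)),(180+145/5.7,185+155/5.7))
E
```

```text
lid [ 0.58295781 -0.05940583  0.106     ] [np.float64(0.12612127323183678), np.float64(0.12360501960260538), np.float64(0.12877002812755234), np.float64(0.12511201549458525)]
[np.float64(-105.47552176360225), np.float64(165.2216115425815), np.float64(73.31572689775386), np.float64(-15.43573215227503)]
ridge [ 0.58443487 -0.05912363  0.109     ] 0.10511611500138444 -15.335252453461983
bar [ 0.58421014 -0.05850119  0.173     ] -46.07883040694113 -49.95730990302263 0.0267534469472979
post [ 0.59264456 -0.12371128  0.17      ]
post [ 0.59189343 -0.12269308  0.175     ]
mug [0.79739097 0.00424332 0.03      ]
mic [0.67471435 0.0671329  0.03      ]
adapter [ 0.56858037 -0.19322734  0.03      ]
big [ 0.32081922 -0.06589239  0.03      ]
scene bar top 229.64912280701753 194.64912280701753 [229.01399152 195.77817397]
lid corner c1,2 [array([269.94936164, 230.68310636]), array([213.90777419, 249.81325908]), array([189.93936286, 212.76609788]), array([242.39469693, 198.00500692])] obs [(269.4736842105263, 232.71929824561403), (213.33333333333334, 251.66666666666669), (191.40350877192984, 215.17543859649123), (243.1578947368421, 200.26315789473685)]
0.165 [205.63632795 214.99879193] (205.43859649122805, 212.19298245614036)
0.17 [205.67017493 212.52686968] (205.43859649122805, 212.19298245614036)
0.175 [205.70418805 210.04281435] (205.43859649122805, 212.19298245614036)
0.18 [205.73836853 207.54653639] (205.43859649122805, 212.19298245614036)
```

```bash
cat >> h.py <<'E'
def ori(yaw):  # tool x down, tool y at world yaw
    x=np.array([0,0,-1.]);y=np.array([np.cos(yaw),np.sin(yaw),0]);z=np.cross(x,y)
    return R.from_matrix(np.c_[x,y,z]).as_rotvec()
def wpix(s,Tw,u,v,z):
    K=s["intrinsics"];X=(u-K[0,2])/K[0,0];Y=(v-K[1,2])/K[1,1];r=np.hypot(X,Y)+1e-9
    d=np.array([np.sin(r)*X/r,-np.sin(r)*Y/r,-np.cos(r)]);T=Tw@s["tool_from_camera"]
    d=T[:3,:3]@d;o=T[:3,3];return o+d*(z-o[2])/d[2]
def wproj(s,Tw,p):
    K=s["intrinsics"];T=Tw@s["tool_from_camera"];c=T[:3,:3].T@(np.array(p)-T[:3,3])
    th=np.arctan2(np.hypot(c[0],c[1]),-c[2]);ph=np.arctan2(-c[1],c[0])
    return np.array([K[0,2]+K[0,0]*th*np.cos(ph),K[1,2]+K[1,1]*th*np.sin(ph)])
def toolT():
    T=np.eye(4);T[:3,3]=arm.get_eef_pos();T[:3,:3]=R.from_rotvec(arm.get_orientation()).as_matrix();return T
def wsnap(name):
    T=toolT();s=arm.snapshot("wrist");s["Tw"]=T;np.save(name+".npy",s,allow_pickle=True);cv2.imwrite(f"pics/{name}.png",s["img"]);return s
E
python3 - <<'E'
from h import *
M=R.from_rotvec(arm.get_orientation()).as_matrix();print(M.round(3))
for yd in (42,-138,75,-105,-15,165):
    print(yd, arm.ik([.584,-.059,.45],ori(np.radians(yd))))
E
```

```text
[[-0.     0.374  0.928]
 [-0.001  0.928 -0.374]
 [-1.    -0.001 -0.   ]]
42 [-2.34996635e-01  1.03682291e-01  1.57306617e+00 -4.44089210e-16
  1.46484420e+00 -9.68034921e-01]
-138 [-0.23499663  0.10368229  1.57306617  0.          1.4648442   2.17355773]
75 [-2.34996635e-01  1.03682291e-01  1.57306617e+00 -4.44089210e-16
  1.46484420e+00 -1.54399357e+00]
-105 [-2.34996635e-01  1.03682291e-01  1.57306617e+00 -4.44089210e-16
  1.46484420e+00  1.59759908e+00]
-15 [-2.34996635e-01  1.03682291e-01  1.57306617e+00 -4.44089210e-16
  1.46484420e+00  2.68027528e-02]
165 None
```

```bash
python3 - <<'E'
from h import *
arm.reach([.584,-.059,.47],ori(np.radians(42)))
print(arm.get_time(),arm.get_eef_pos(),arm.get_force(),arm.get_force())
s=wsnap("c_w")
E
```

```text
2.8417 [ 0.58407022 -0.05812651  0.46991401] [ 0.4257621   0.20474264 -0.5876813 ] [ 0.4257621   0.20474264 -0.5876813 ]
```

View pics/c_w.png

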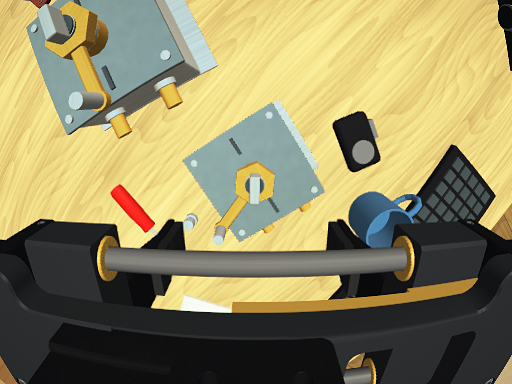

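```bash
python3 -c "
import cv2
im=cv2.imread('pics/c_w.png')[95:245,180:330];cv2.imwrite('pics/c_z.png',cv2.resize(im,None,fx=4,fy=4,interpolation=cv2.INTER_CUBIC))"
```

```text
(no output)
```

View pics/c_z.png

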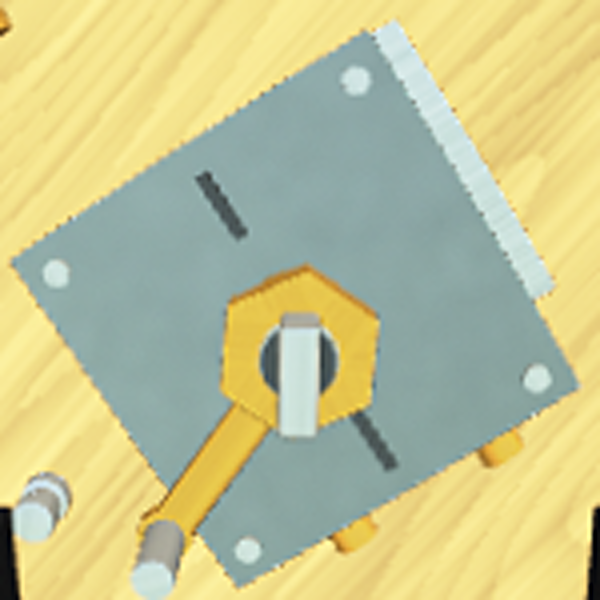

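```bash
python3 - <<'E'
from h import *
s=np.load("c_w.npy",allow_pickle=True).item()
f=lambda u,v,z:wpix(s,s["Tw"],180+(u+.5)/4-.5,95+(v+.5)/4-.5,z)
ang=lambda d:np.degrees(np.arctan2(d[1],d[0]))
a=f(202,174,.109);b=f(393,468,.109);a2=f(242,238,.109);print("ridge",(a+b)/2,np.linalg.norm(a-b),ang(a-b),ang(a-a2))
q=[f(*p,.173) for p in[(281,328),(320,328),(317,436),(279,436)]]
print("bar",np.mean(q,0),ang(q[2]-q[1]),ang(q[3]-q[0]),np.linalg.norm(q[2]-q[1]))
c=np.array([f(*p,.106) for p in[(13,262),(240,587),(580,385),(370,30)]])
print("lid",c.mean(0),[(np.linalg.norm(c[i]-c[i-1]),ang(c[i]-c[i-1])) for i in range(4)])
for z in(.17,.175): print("post",f(153,580,z))
E
```

```text
ridge [ 0.5862593  -0.05942833  0.109     ] 0.10526937381410315 164.40285184205825 163.2783600830491
bar [ 0.5859382  -0.05943048  0.173     ] -49.24695796088709 -49.232707787024246 0.02702388250906962
lid [ 0.5863625 -0.059402   0.106    ] [(np.float64(0.12481997119387389), np.float64(-105.54432289213658)), (np.float64(0.12398935484588668), np.float64(-15.575518961006757)), (np.float64(0.12399864116508338), np.float64(74.59625040736643)), (np.float64(0.12368830658454333), np.float64(164.04376633120572))]
post [ 0.59388008 -0.12486223  0.17      ]
post [ 0.59282282 -0.12266558  0.175     ]
```

```bash
python3 - <<'E'
from h import *
C=[.5855,-.0592]
arm.reach([*C,.40],ori(np.radians(41)))
f0=np.array(arm.get_force())
arm.line_to([*C,.338],feed=.1)
print(arm.get_time(),arm.get_eef_pos(),arm.get_force(),f0)
arm.clamp(8)
print(arm.get_time(),arm.get_grip_width(),arm.get_eef_pos(),np.array(arm.get_force())-f0,arm.get_torque())
wsnap("d_w")
E
```

```text
4.0417 [ 0.58586413 -0.05929647  0.33884462] [-0.41465683  0.34754256  0.25422656] [ 1.13687507 -0.6894693   0.69736514]
5.2583 0.009823647468830755 [ 0.58494951 -0.05981452  0.33797995] [-4.78251356 -3.05658949  1.05612724] [-0.4776779   0.73859075 -0.13399793]
```

View pics/d_w.png

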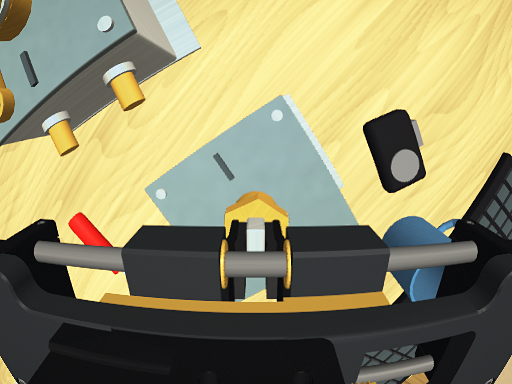

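```bash
python3 - <<'E'
from h import *
d=np.array([np.cos(np.radians(41)),np.sin(np.radians(41)),0])
p=np.array([.5855,-.0592,.338])
for k in(.001,.002):
    arm.line_to(p-d*k); arm.dwell(.2)
    F=np.array(arm.get_force());print(k,arm.get_eef_pos(),F,F@d,arm.get_torque(),arm.get_time())
E
```

```text
0.001 [ 0.58463155 -0.0599863   0.3379589 ] [-2.46242345 -1.12302568  0.20737223] -2.5951857048758282 [-0.46191544  0.51631923 -0.04257338] 5.7583
0.002 [ 0.58423387 -0.06024057  0.33797804] [ 3.00224724  1.11354203 -1.05272136] 2.9963740602224127 [ 0.20923711 -0.47593895 -0.0835997 ] 6.2083
```

```bash
python3 - <<'E'
from h import *
p=np.array([.5844,-.0602,.338])
arm.line_to(p)
arm.clamp(55)
print(arm.get_grip_width(),R.from_rotvec(arm.get_orientation()).as_matrix()[:,1],arm.get_torque())
for yd in (50,58,66,74.45):
    arm.reach(p,ori(np.radians(yd)))
    y=R.from_rotvec(arm.get_orientation()).as_matrix()[:,1]
    print(arm.get_time(),yd,np.degrees(np.arctan2(y[1],y[0])),arm.get_eef_pos(),arm.get_force(),arm.get_torque(),arm.get_grip_width())
arm.dwell(.3)
y=R.from_rotvec(arm.get_orientation()).as_matrix()[:,1]
print(np.degrees(np.arctan2(y[1],y[0])),arm.get_eef_pos(),arm.get_force(),arm.get_torque())
s=arm.snapshot("top");np.save("top2.npy",s,allow_pickle=True)
E
```

```text
0.00940375232083142 [7.54730341e-01 6.56035091e-01 2.67887412e-04] [ 0.15333333 -0.28354833 -0.17923728]
6.95 50 49.82648610698895 [ 0.58432465 -0.06025406  0.33801108] [ 0.42037752  0.58477075 -1.47901997] [ 0.03148601 -0.06457866  0.20033348] 0.009494230173283054
7.2083 58 57.68302030794524 [ 0.58422678 -0.06040516  0.33797401] [-1.35327503 -1.71979838 -0.79399314] [-0.15556474  0.09707295  0.25738576] 0.009523202949650821
7.4667 66 65.61731644031909 [ 0.58419577 -0.06055546  0.3380015 ] [-1.89374483 -1.74787899  0.27300147] [-0.52147885  0.37309089  0.18791736] 0.009506238130243101
7.7333 74.45 74.01006662704492 [ 0.58412427 -0.06070912  0.33796623] [-2.61066038 -4.24256061  0.60643586] [-0.750957    0.55538751  0.1643986 ] 0.009519626830918155
73.98028754055275 [ 0.5841353  -0.06069459  0.33798133] [-3.02845682 -4.18273348  0.21015198] [-0.71264674  0.59250473  0.20055044]
```

```bash
python3 - <<'E'
from h import *
p=np.array([.5844,-.0602,.338])
a=np.radians(74.45);d=np.array([np.cos(a),np.sin(a),0])
for k in(.0009,.0014):
    arm.reach(p-k*d,ori(np.radians(74.95)))
    arm.dwell(.3)
    y=R.from_rotvec(arm.get_orientation()).as_matrix()[:,1];F=np.array(arm.get_force())
    print(arm.get_time(),k,np.degrees(np.arctan2(y[1],y[0])),arm.get_eef_pos(),F@d,F,arm.get_torque())
E
```

```text
8.6333 0.0009 74.89558095286691 [ 0.58403014 -0.06103494  0.33796417] -1.8535589297037653 [-3.5032839  -0.94914298  1.47540801] [-0.243271    0.71882317 -0.15887633]
9.1833 0.0014 74.95355428770222 [ 0.583993   -0.0612176   0.33797586] 2.518113709788135 [-3.6853461   3.63928764  1.62947044] [ 0.53684117  0.70078545 -0.22889914]
```

```bash
python3 - <<'E'
from h import *
arm.reach([.5841,-.0613,.338],ori(np.radians(74.5)));arm.dwell(.2)
y=R.from_rotvec(arm.get_orientation()).as_matrix()[:,1]
print(np.degrees(np.arctan2(y[1],y[0])),arm.get_force(),arm.get_torque())
arm.gripper_open()
arm.dwell(.1)
y=R.from_rotvec(arm.get_orientation()).as_matrix()[:,1]
print(arm.get_grip_width(),np.degrees(np.arctan2(y[1],y[0])),arm.get_eef_pos(),arm.get_force(),arm.get_torque())
arm.line_to([.5841,-.0613,.45],feed=.2)
print(arm.get_time()); wsnap("e_w")
im=cv2.imread('pics/e_w.png')[95:245,180:330];cv2.imwrite('pics/e_z.png',cv2.resize(im,None,fx=4,fy=4,interpolation=cv2.INTER_CUBIC))
E
```

```text
74.51783634583998 [-3.47401472  2.60390542  1.86149128] [0.44460039 0.78305931 0.00109682]
0.08744086618579588 74.49777019668558 [ 0.58408157 -0.06132593  0.33795708] [ 0.52420091  0.1338312  -0.19104581] [0.01717156 0.03401345 0.00706274]
11.85
```

View pics/e_w.png

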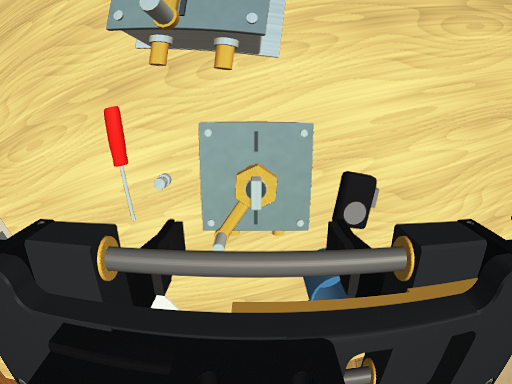

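View pics/e_z.png

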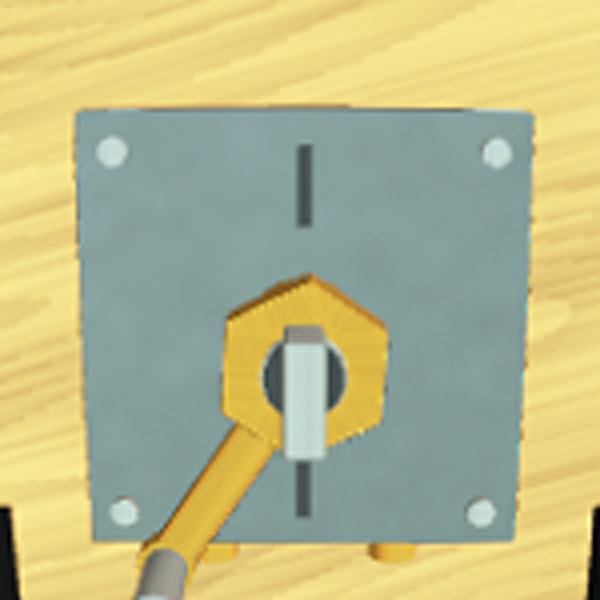

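```bash
python3 - <<'E'
from h import *
s=np.load("e_w.npy",allow_pickle=True).item()
f=lambda u,v,z:wpix(s,s["Tw"],180+(u+.5)/4-.5,95+(v+.5)/4-.5,z)
ang=lambda d:np.degrees(np.arctan2(d[1],d[0]))
a=f(304.5,145,.109);b=f(303,517,.109);print("ridge",(a+b)/2,np.linalg.norm(a-b),ang(b-a))
q=[f(*p,.173) for p in[(285,344),(326,344),(325.5,459),(285,460)]]
print("bar",np.mean(q,0),ang(q[2]-q[1]),ang(q[3]-q[0]),np.linalg.norm(q[2]-q[1]))
c=np.array([f(*p,.106) for p in[(77,112),(93,542),(515,542),(533,115)]])
print("lid",c.mean(0),[(np.linalg.norm(c[i]-c[i-1]),ang(c[i]-c[i-1])) for i in range(4)])
for yd in (41,0,-50,-140,-168,170,138): print(yd,arm.ik([.62,-.08,.32],ori(np.radians(yd))) is not None)
E
python3 - <<'E'
from h import *
s=arm.snapshot("top");np.save("top3.npy",s,allow_pickle=True)
im=s["img"][125:220,240:340]; cv2.imwrite("pics/f_top.png",cv2.resize(im,None,fx=6,fy=6,interpolation=cv2.INTER_CUBIC))
E
```

```text
ridge [ 0.58590652 -0.05994267  0.109     ] 0.10609752214939952 -15.706581264910477
bar [ 0.58568611 -0.05965062  0.173     ] -15.423736534820986 -15.730655093522365 0.026820310548157155
lid [ 0.58618328 -0.0597494   0.106     ] [(np.float64(0.12397575039700293), np.float64(-105.860948523159)), (np.float64(0.12538325663705696), np.float64(-15.910134518904107)), (np.float64(0.12528582947965183), np.float64(74.46573227795295)), (np.float64(0.12467465673541214), np.float64(164.69072161971516))]
41 True
0 True
-50 True
-140 True
-168 True
170 False
138 True
```

```bash
python3 - <<'E'
from h import *
s=np.load("top3.npy",allow_pickle=True).item();w=np.load("c_w.npy",allow_pickle=True).item()
for z in(.17,.19,.21,.23,.25): print(z,pix2z(s,316,252,z)[:2],wpix(w,w["Tw"],84,100,z)[:2], "bar",pix2z(s,299,295,z)[:2])
C=np.array([.5855,-.0605])
for phd in range(-20,-270,-25):
    ph=np.radians(phd);p=C+.065*np.array([np.cos(ph),np.sin(ph)])
    yaw=ph+np.pi; q=arm.ik([*p,.332],ori(yaw)); print(phd,None if q is None else np.round(q,2))
E
```

```text
0.17 [ 0.40761614 -0.09993804] [ 0.39017776 -0.10626349] bar [ 0.32131858 -0.06136169]
0.19 [ 0.4090446  -0.09643479] [ 0.40054882 -0.09880991] bar [ 0.32481459 -0.05878266]
0.21 [ 0.41047307 -0.09293153] [ 0.41091987 -0.09135634] bar [ 0.3283106  -0.05620363]
0.23 [ 0.41190153 -0.08942828] [ 0.42129093 -0.08390277] bar [ 0.3318066  -0.05362459]
0.25 [ 0.41332999 -0.08592502] [ 0.43166198 -0.0764492 ] bar [ 0.33530261 -0.05104556]
-20 None
-45 [-0.29  0.31  1.55  0.    1.27 -2.65]
-70 [-0.32  0.27  1.61  0.    1.26 -2.24]
-95 [-0.35  0.21  1.68  0.    1.25 -1.83]
-120 [-0.35  0.14  1.76 -0.    1.24 -1.39]
-145 [-0.33  0.09  1.82 -0.    1.24 -0.94]
-170 [-0.29  0.05  1.86 -0.    1.24 -0.46]
-195 [-0.23  0.05  1.86 -0.    1.24  0.03]
-220 [-0.18  0.07  1.83 -0.    1.24  0.52]
-245 [-0.14  0.12  1.78 -0.    1.24  0.99]
```

View pics/f_top.png

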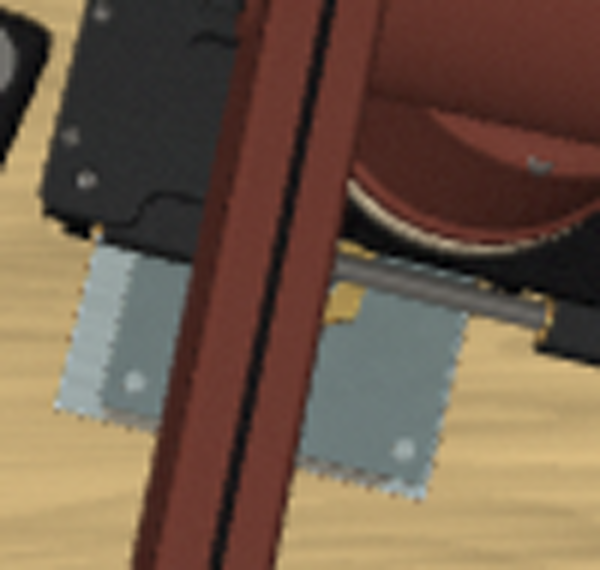

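```bash
cat >> h.py <<'E'
C=np.array([.5855,-.0605]);RP=.065;H=.0095;ZT=.156+.182
def pose(ph,gap=0,z=ZT):
    er=np.array([np.cos(ph),np.sin(ph)]);et=np.array([-er[1],er[0]])
    p=C+RP*er+(.006+H+gap)*et
    yaw=min(ph+np.pi,np.radians(127))
    return [*p,z],ori(yaw),et
def force(n=5,dt=.03):
    o=[]
    for _ in range(n): arm.dwell(dt);o.append(arm.get_force())
    return np.mean(o,0)
E
python3 - <<'E'
from h import *
s=np.load("e_w.npy",allow_pickle=True).item()
p=wpix(s,s["Tw"],219,245,.1745)[:2]-C;print(np.degrees(np.arctan2(p[1],p[0])),np.linalg.norm(p))
arm.clamp(20)
ph=np.radians(-50)
P,o,et=pose(ph,.02,.45); arm.reach(P,o)
print(arm.get_time(),arm.get_qpos().round(2) if hasattr(arm.get_qpos(),'round') else arm.get_qpos(),arm.get_grip_width())
wsnap("g_w")
E
```

```text
-50.5195085996835 0.05951546038521144
14.3667 [-0.25  0.28  1.37  0.    1.49 -2.47] 0.0006737061874405441
```

View pics/g_w.png

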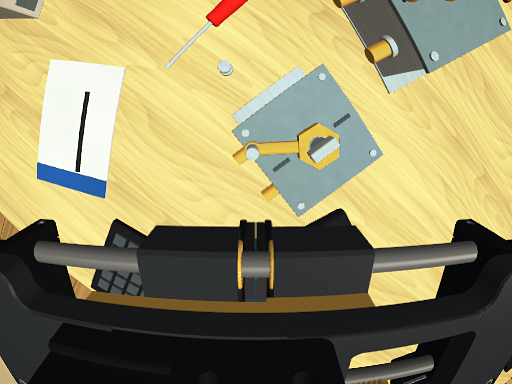

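```bash
python3 - <<'E'
from h import *
s=np.load("g_w.npy",allow_pickle=True).item()
for z in(.170,.1725,.175):
  p=wpix(s,s["Tw"],252,153,z)[:2]-C;print(z,p+C,np.degrees(np.arctan2(p[1],p[0])),np.linalg.norm(p))
ph=np.radians(-50)
f0=force(8);print("tare",f0)
P,o,et=pose(ph,.02);arm.line_to(P,o,feed=.12)
F=force();print(arm.get_time(),arm.get_eef_pos(),F-f0)
np.save("f0.npy",force(8))
f0=np.load("f0.npy");print(f0)
for g in(.01,.005,0,-.003):
    P,o,et=pose(ph,g);arm.line_to(P,o,feed=.04)
    F=force(4)-f0;E=np.append(et,0);print(arm.get_time(),g,"Ft",F@E,F)
E
```

```text
0.17 [ 0.62780025 -0.10977733] -49.35681852232145 0.06494279457804293
0.1725 [ 0.62748911 -0.10997974] -49.68165530184949 0.06489476460008646
0.175 [ 0.62717798 -0.11018215] -50.00696280023961 0.06484882357908808
tare [-0.00195565  0.05132548  0.2022871 ]
15.9333 [ 0.6547901  -0.08755184  0.33921565] [-0.22196439 -0.46988631 -0.20225369]
[ 0.07831645  0.08280026 -0.04703189]
16.7333 0.01 Ft -0.2984974524279623 [-0.22563444 -0.19547894  0.2913162 ]
17.1417 0.005 Ft 0.10681441667951344 [ 0.5183345  -0.45155327  0.04332539]
17.55 0 Ft 0.31515817458687667 [0.32986294 0.09718374 0.03304519]
17.9333 -0.003 Ft -0.1802336059752262 [-0.0623632  -0.20607215  0.38144235]
```

```bash
cat > run.py <<'E'
import sys
from h import *
f0=np.load("f0.npy")
def go(a,b,step,stop,feed=.05,n=4,maxn=99):
    ph=a
    while ph>b:
        ph=max(b,ph-step)
        P,o,et=pose(ph,0);arm.line_to(P,o,feed=feed)
        F=force(n,.02)-f0;E=np.append(et,0);er=np.array([np.cos(ph),np.sin(ph),0])
        print(f"{arm.get_time():.2f} ph {np.degrees(ph):.1f} Ft {F@E:.2f} Fr {F@er:.2f} Fz {F[2]:.2f} lag {(np.array(arm.get_eef_pos())-P)@E*1e3:.2f}mm",flush=True)
        if F@E>stop: break
    return ph
E
python3 - <<'E'
from run import *
go(np.radians(-52.7),np.radians(-110),.1,2.2)
wsnap("i_w")
E
```

```text
18.29 ph -58.4 Ft 0.12 Fr 0.05 Fz -0.30 lag 0.04mm
18.64 ph -64.2 Ft -0.26 Fr 0.32 Fz 0.15 lag 0.14mm
18.99 ph -69.9 Ft -0.24 Fr 0.31 Fz 0.14 lag 0.17mm
19.34 ph -75.6 Ft -0.11 Fr 0.04 Fz -0.04 lag 0.16mm
19.69 ph -81.3 Ft 0.20 Fr 0.09 Fz 0.04 lag 0.19mm
20.04 ph -87.1 Ft -0.23 Fr 0.06 Fz -0.33 lag 0.18mm
20.39 ph -92.8 Ft -0.44 Fr 0.30 Fz 0.19 lag 0.20mm
20.74 ph -98.5 Ft -0.42 Fr 0.46 Fz -0.07 lag 0.21mm
21.09 ph -104.3 Ft -0.21 Fr 0.11 Fz -0.41 lag 0.21mm
21.44 ph -110.0 Ft 0.23 Fr 0.01 Fz 0.15 lag 0.19mm
21.76 ph -110.0 Ft 0.29 Fr 0.12 Fz -0.36 lag 0.08mm
```

View pics/i_w.png

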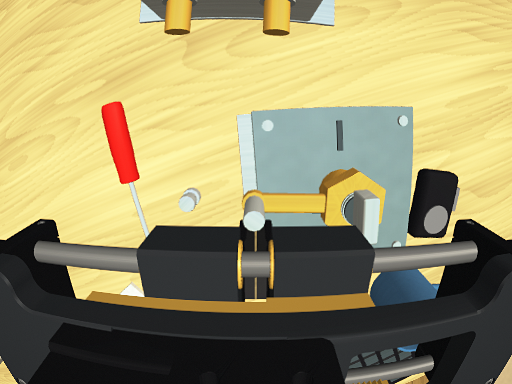

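```bash
python3 - <<'E'
from run import *
p=go(np.radians(-110),np.radians(-265),.12,1.5,feed=.06,n=3)
print(np.degrees(p))
E
```

```text
22.14 ph -116.9 Ft -0.13 Fr 0.47 Fz 0.13 lag 0.09mm
22.48 ph -123.8 Ft 0.43 Fr 0.60 Fz -0.19 lag 0.21mm
22.81 ph -130.6 Ft 0.03 Fr -0.18 Fz -0.25 lag 0.25mm
23.14 ph -137.5 Ft -0.00 Fr 0.12 Fz -0.65 lag 0.26mm
23.48 ph -144.4 Ft -0.10 Fr 0.43 Fz 0.08 lag 0.24mm
23.81 ph -151.3 Ft 0.03 Fr 0.48 Fz -0.15 lag 0.25mm
24.14 ph -158.1 Ft 0.30 Fr 0.08 Fz -0.04 lag 0.21mm
24.48 ph -165.0 Ft -0.09 Fr -0.15 Fz 0.88 lag 0.20mm
24.81 ph -171.9 Ft -0.02 Fr 0.76 Fz -0.22 lag 0.19mm
25.14 ph -178.8 Ft -0.06 Fr 0.45 Fz -0.15 lag 0.12mm
25.48 ph -185.6 Ft 0.61 Fr 0.02 Fz -0.16 lag 0.10mm
25.81 ph -192.5 Ft -0.03 Fr 0.34 Fz -0.19 lag 0.04mm
26.14 ph -199.4 Ft 0.43 Fr -0.06 Fz -0.36 lag 0.01mm
26.48 ph -206.3 Ft 0.65 Fr 0.36 Fz -0.22 lag 0.02mm
26.81 ph -213.1 Ft 0.31 Fr -0.40 Fz 0.44 lag -0.00mm
27.14 ph -220.0 Ft 0.32 Fr -0.55 Fz 0.60 lag 0.03mm
27.48 ph -226.9 Ft -0.13 Fr 0.04 Fz -0.48 lag 0.02mm
27.81 ph -233.8 Ft -0.05 Fr -0.48 Fz 0.47 lag 0.04mm
28.14 ph -240.6 Ft 0.36 Fr 0.02 Fz 0.30 lag 0.04mm
28.48 ph -247.5 Ft -0.14 Fr -0.02 Fz -0.02 lag 0.00mm
28.81 ph -254.4 Ft 0.01 Fr -0.05 Fz -0.49 lag -0.02mm
29.14 ph -261.3 Ft -0.24 Fr -0.02 Fz 0.34 lag -0.01mm
29.44 ph -265.0 Ft 4.87 Fr -0.63 Fz 2.14 lag 0.51mm
-265.0
```

```bash
python3 - <<'E'
from h import *
print(arm.get_qpos())
wsnap("j_w")
s=arm.snapshot("scene");cv2.imwrite("pics/j_s.png",s["img"])
im=s["img"][130:290,150:310]; cv2.imwrite("pics/j_sz.png",cv2.resize(im,None,fx=3.7,fy=3.7,interpolation=cv2.INTER_CUBIC))
f0=np.load("f0.npy");print(force()-f0,arm.get_torque())
E
```

```text
[-1.34803197e-01  1.33180365e-01  1.75507294e+00 -2.61168601e-04
  1.25479226e+00  1.34595018e+00]
[-5.1060383  -1.36094089  1.76292669] [-0.24600533  1.11468575 -0.04032723]
```

View pics/j_w.png

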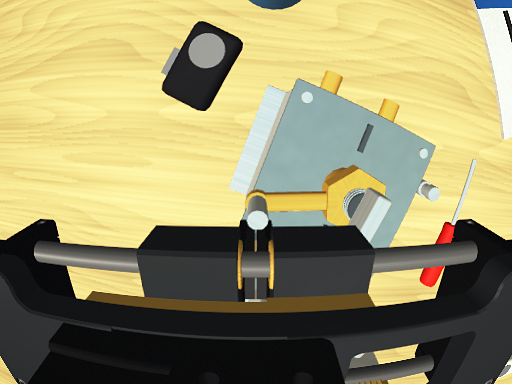

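View pics/j_sz.png

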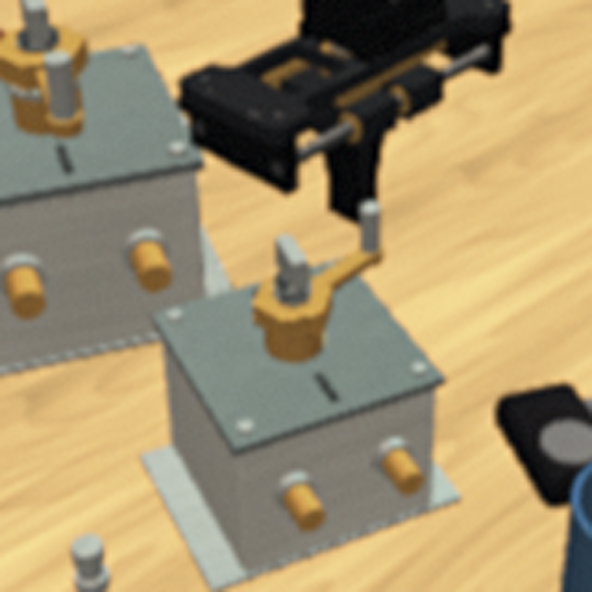

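```bash
python3 -c "
import cv2
im=cv2.imread('pics/j_w.png')[70:250,290:450];cv2.imwrite('pics/j_z.png',cv2.resize(im,None,fx=3.6,fy=3.3333*1.08,interpolation=cv2.INTER_CUBIC))
im=cv2.imread('pics/i_w.png')[100:250,300:420];cv2.imwrite('pics/i_z.png',cv2.resize(im,None,fx=4,fy=4,interpolation=cv2.INTER_CUBIC))"
```

```text
(no output)
```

View pics/j_z.png

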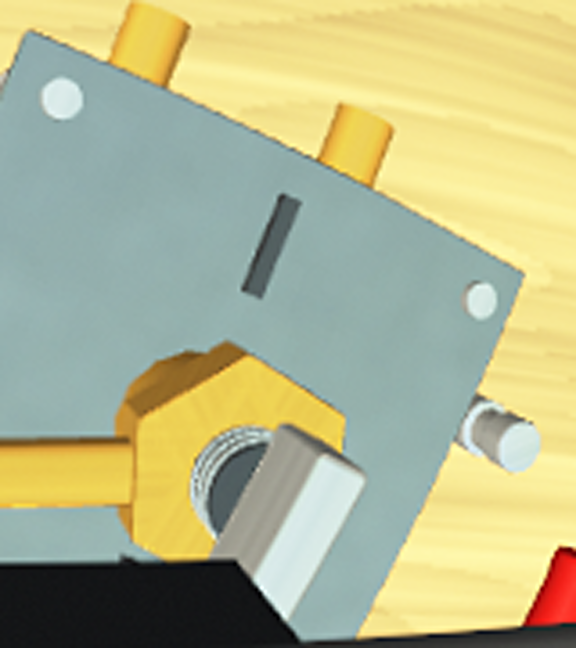

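View pics/i_z.png

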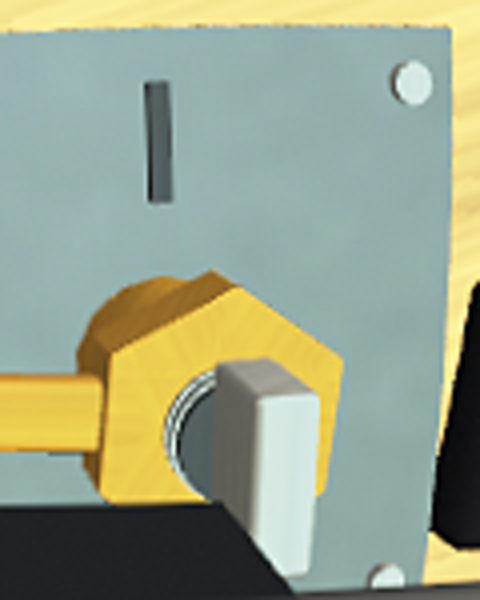

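```bash
python3 - <<'E'
from h import *
ang=lambda d:np.degrees(np.arctan2(d[1],d[0]))
for n,sc,x0,y0,le,re,rg in [("j_w",3.6,290,70,[(325,455),(258,580)],[(364,473),(287,618)],[(290,196),(252,296)]),
                      ("i_w",4,300,100,[(260,397),(258,548)],[(318,400),(307,575)],[(157,83),(161,201)])]:
    s=np.load(n+".npy",allow_pickle=True).item()
    f=lambda q,z:wpix(s,s["Tw"],x0+(q[0]+.5)/sc-.5,y0+(q[1]+.5)/sc-.5,z)
    for e,z in((le,.173),(re,.173),(rg,.109)):
        a,b=f(e[0],z),f(e[1],z);print(n,ang(b-a)%180,np.linalg.norm(b-a),a[:2],b[:2])
E
```

```text
j_w 161.82237676942717 0.021686932219733637 [ 0.60060402 -0.05991648] [ 0.5799994  -0.05315094]
j_w 162.72208981744984 0.02566055037372879 [ 0.59836895 -0.067219  ] [ 0.57386633 -0.05959764]
j_w 166.05210731065787 0.02207575350374254 [ 0.63742827 -0.07345101] [ 0.61600342 -0.06812988]
i_w 166.49037922640343 0.02220336946392706 [ 0.5709021  -0.06110363] [ 0.59249112 -0.06629053]
i_w 164.73300720060976 0.026255474558807695 [ 0.57432903 -0.05310038] [ 0.59965793 -0.0600139 ]
i_w 164.5072568828214 0.021407738082667604 [ 0.53511127 -0.04655569] [ 0.55574114 -0.05227404]
```

```bash
python3 - <<'E'
from run import *
ph=np.radians(-265)
P,o,et=pose(ph,.012);arm.line_to(P,o,feed=.06)
P[2]=.40;arm.line_to(P,o,feed=.2)
np.save("f0b.npy",force(6));print(np.load("f0b.npy"),f0)
arm.reach([.5855+.04,-.0605+.0,.45],ori(np.radians(74.45-180)))
print(arm.get_time(),arm.get_eef_pos());wsnap("k_w")
E
```

```text
[-0.09317709 -0.07103009 -0.19708791] [ 0.07831645  0.08280026 -0.04703189]
31.225 [ 0.62569707 -0.06100458  0.4489429 ]
```

View pics/k_w.png

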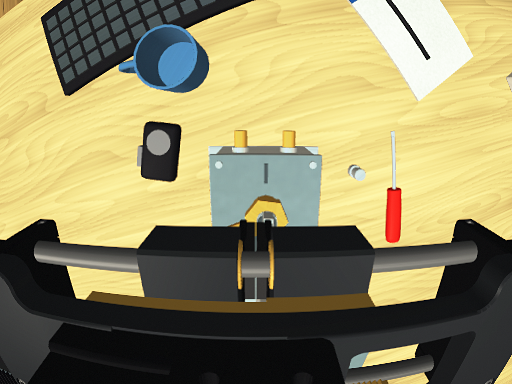

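```bash
python3 - <<'E'
from h import *
arm.reach([.5855-.06,-.0605+.016,.45],ori(np.radians(74.45-180)))
print(arm.get_time());wsnap("l_w")
im=cv2.imread('pics/l_w.png')[100:250,180:330];cv2.imwrite('pics/l_z.png',cv2.resize(im,None,fx=4,fy=4,interpolation=cv2.INTER_CUBIC))
E
```

```text
31.7667
```

View pics/l_z.png

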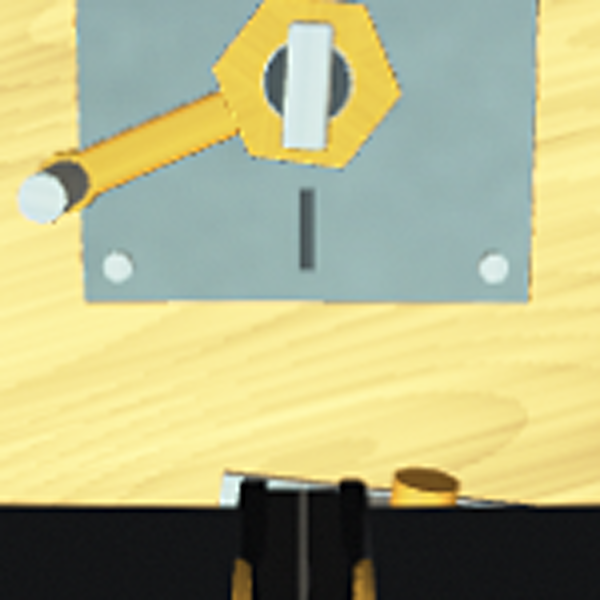

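```bash
python3 - <<'E'
from h import *
s=np.load("l_w.npy",allow_pickle=True).item()
im=s["img"][55:175,195:315];cv2.imwrite('pics/l_z2.png',cv2.resize(im,None,fx=5,fy=5,interpolation=cv2.INTER_CUBIC))
E
```

```text
(no output)
```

View pics/l_z2.png

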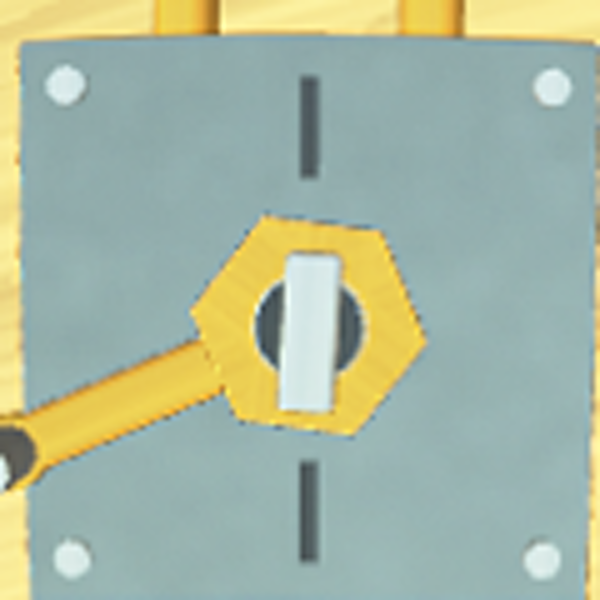

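```bash
python3 - <<'E'
from h import *
ang=lambda d:np.degrees(np.arctan2(d[1],d[0]))
s=np.load("l_w.npy",allow_pickle=True).item()
f=lambda u,v,z:wpix(s,s["Tw"],195+(u+.5)/5-.5,55+(v+.5)/5-.5,z)
a=f(310,76,.109);b=f(309.5,562,.109);print("ridge",(a+b)/2,np.linalg.norm(a-b),ang(a-b));c0=(a+b)/2
q=[f(*p,.173) for p in[(288,254),(341,256),(331,411),(280,408)]]
print("bar",np.mean(q,0),ang(q[1]-q[2]),ang(q[0]-q[3]),np.linalg.norm(q[2]-q[1]))
g=lambda u,v,z:wpix(s,s["Tw"],180+(u+.5)/4-.5,100+(v+.5)/4-.5,z)
for z in(.166,.168,.17,.172,.175):
  for c in(C,c0[:2]):
    p=g(43,197,z)[:2]-c;print(z,ang(p),np.linalg.norm(p))
E
```

```text
ridge [ 0.58616632 -0.06049283  0.109     ] 0.10555082807899702 -15.48182888165838
bar [ 0.58607039 -0.0603037   0.173     ] -18.959957568088537 -18.48158933956669 0.026785144749520325
0.166 96.28219114123208 0.06465057018746752
0.166 96.86924190958656 0.06471975054672433
0.168 96.21369528563818 0.06413705457409352
0.168 96.80551820729687 0.06420547017840769
0.17 96.14409384970027 0.06362363210292216
0.17 96.74076550083325 0.06369127051239226
0.172 96.07336005863615 0.06311030504717811
0.172 96.67495883242104 0.06317715351918925
0.175 95.96507550022515 0.0623404985233555
0.175 96.57421605956142 0.06240613751039802
```

```bash
python3 - <<'E'
from run import *
Z=.151+.182
a=np.radians(-263.5)
P,o,et=pose(a,-.043,.40);arm.reach(P,o)
P,o,et=pose(a,-.043,Z);arm.line_to(P,o,feed=.15)
print(arm.get_time(),force(2)-f0)
for ph in np.radians([-263.5,-258,-251,-244,-237,-230,-224]):
    P,o,et=pose(ph,-.031,Z);arm.line_to(P,o,feed=.06)
    F=np.array(arm.get_force())-f0;print(f"{arm.get_time():.2f} {np.degrees(ph):.0f} Ft {F@np.append(et,0):.2f} Fz {F[2]:.2f}")
P,o,et=pose(ph,-.041,Z);arm.line_to(P,o,feed=.1)
P[2]=.40;arm.line_to(P,o,feed=.2)
print(arm.get_time())
arm.gripper_open()
print(arm.get_time())
arm.reach([.5854-.03,-.0609+.008,.41],ori(np.radians(-105.55)))
print(arm.get_time(),arm.get_qpos());wsnap("m_w")
E
```

```text
32.925 [-0.57287619 -0.01023718  0.41378959]
33.34 -264 Ft 0.53 Fz 0.66
33.60 -258 Ft -0.40 Fz 0.37
33.88 -251 Ft -0.36 Fz 0.56
34.17 -244 Ft 0.25 Fz 0.49
34.45 -237 Ft 0.20 Fz 0.15
34.73 -230 Ft 0.67 Fz -0.43
35.00 -224 Ft 0.21 Fz 0.96
35.7333
37.25
38.175 [-2.36153405e-01  5.69988441e-02  1.69765907e+00  1.79425370e-04
  1.38708310e+00  1.60425935e+00]
```

View pics/m_w.png

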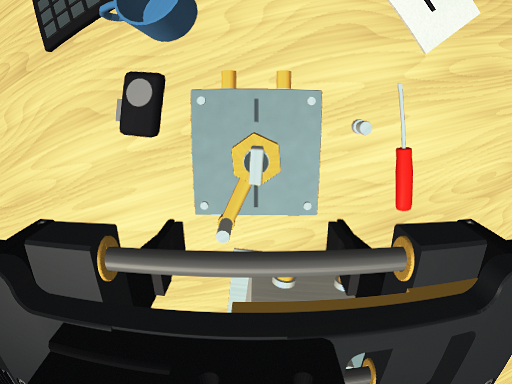

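```bash
python3 - <<'E'
from h import *
a=np.radians(-105.55);d=np.array([np.cos(a),np.sin(a),0])
yaw=lambda:np.degrees(np.arctan2(*R.from_rotvec(arm.get_orientation()).as_matrix()[1::-1,1]))
p=np.array([.5854,-.0609,.338])
arm.reach(p+[0,0,.02],ori(a));arm.line_to(p,feed=.15)
arm.clamp(55)
F=np.array(arm.get_force());print(arm.get_time(),arm.get_grip_width(),yaw(),F@d,F,arm.get_torque())
np.save("p.npy",p)
E
```

```text
40.0833 0.00918814049607643 -105.56916671764778 2.6318671378056764 [-0.46159625 -2.60341594  0.06247859] [-0.51103841  0.28773627 -0.13031992]
```

```bash
python3 - <<'E'
from h import *
p=np.load("p.npy");a=np.radians(-105.2)
arm.reach(p,ori(a));arm.dwell(.1);print(arm.get_torque(),np.degrees(np.arctan2(*R.from_rotvec(arm.get_orientation()).as_matrix()[1::-1,1])))
arm.gripper_open()
arm.line_to(p+[0,0,.03],feed=.2)
arm.reach([.5854-.03,-.0609+.008,.41],ori(np.radians(-105.55)))
print(arm.get_time());s=wsnap("n_w")
im=s["img"][80:220,185:325];cv2.imwrite('pics/n_z.png',cv2.resize(im,None,fx=4.2,fy=4.2,interpolation=cv2.INTER_CUBIC))
E
```

```text
[-0.83793645  0.45616537 -0.24866099] -105.21747248072447
42.4667
```

View pics/n_z.png

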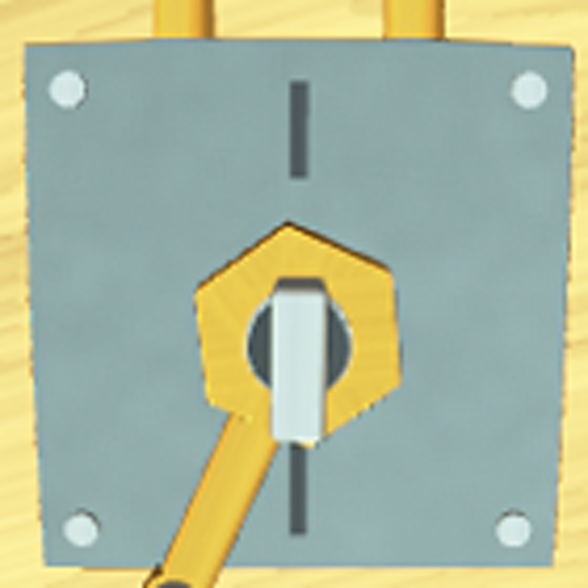

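```bash
python3 - <<'E'
from run import *
Z=.152+.182
m=np.load("m_w.npy",allow_pickle=True).item()
p=wpix(m,m["Tw"],225,230,.169)[:2]-C;print("post was",np.degrees(np.arctan2(p[1],p[0]))-360,np.linalg.norm(p))
arm.clamp(20)
a=np.radians(-219)
P,o,et=pose(a,.012,.40);arm.reach(P,o)
P,o,et=pose(a,.012,Z);arm.line_to(P,o,feed=.15)
f0=force(6,.03);np.save("f0c.npy",f0);print(arm.get_time(),f0)
ph=a
while ph>np.radians(-240):
    ph-=np.radians(2)
    P,o,et=pose(ph,0,Z);arm.line_to(P,o,feed=.025)
    E=np.append(et,0);F1=(np.array(arm.get_force())-f0)@E;l1=(np.array(arm.get_eef_pos())-P)@E*1e3
    arm.dwell(.04);F2=(np.array(arm.get_force())-f0)@E;l2=(np.array(arm.get_eef_pos())-P)@E*1e3
    print(f"{arm.get_time():.2f} {np.degrees(ph):.1f} F {F1:.2f} {F2:.2f} lag {l1:.2f} {l2:.2f}")
    if (F1+F2)/2>3: break
E
```

```text
post was -221.4377732695145 0.05746089572682883
45.9 [ 0.46508395 -0.04402461  0.1705639 ]
46.67 -221.0 F 4.16 4.07 lag 0.21 0.23
```

```bash
python3 - <<'E'
from run import *
f0=np.load("f0c.npy");F=np.array(arm.get_force())-f0;print(F,arm.get_torque(),arm.get_eef_pos(),arm.get_time())
wsnap("o_w");s=arm.snapshot("scene")
im=s["img"][130:290,150:310]; cv2.imwrite("pics/o_sz.png",cv2.resize(im,None,fx=3.7,fy=3.7,interpolation=cv2.INTER_CUBIC))
E
```

```text
[-3.07585706 -2.72288441  1.0979435 ] [-0.57062536  0.59892393  0.00967435] [ 0.52612457 -0.02972255  0.33393547] 46.6667
```

View pics/o_w.png

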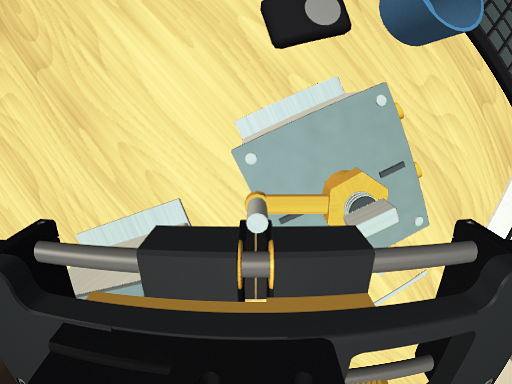

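View pics/o_sz.png

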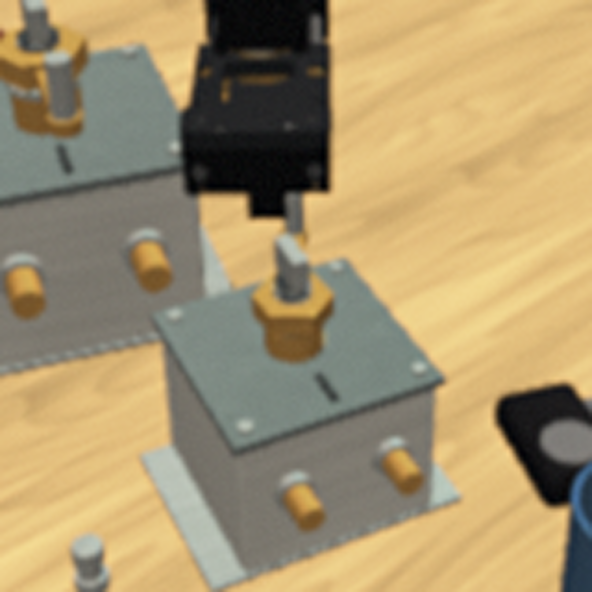

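```bash
cat > t.py <<'E'
from run import *
Z=.152+.182
f0=np.load("f0c.npy")
def tight(ph,lim,step,stop,feed=.02):
  while ph>np.radians(lim):
    ph-=np.radians(step)
    P,o,et=pose(ph,0,Z);arm.line_to(P,o,feed=feed)
    E=np.append(et,0);r=[];l=[]
    for _ in range(3):
        F=np.array(arm.get_force())-f0;r.append(F@E);l.append((np.array(arm.get_eef_pos())-P)@E*1e3);arm.dwell(.03)
    print(f"{arm.get_time():.2f} {np.degrees(ph):.1f} F",np.round(r,2),"mean %.2f"%np.mean(r),"lag",np.round(l,2),F.round(1))
    if np.mean(r)>stop: break
E
python3 - <<'E'
from t import *
tight(np.radians(-221),-229,1.5,6)
E
```

```text
47.12 -222.5 F [4.29 2.23 3.03] mean 3.18 lag [-0.05 -0.04 -0.07] [-2.4 -1.9  0.5]
47.47 -224.0 F [6.15 5.2  5.63] mean 5.66 lag [0.18 0.18 0.16] [-3.7 -4.2  1.7]
47.82 -225.5 F [ 0.2   1.01 -0.39] mean 0.27 lag [-0.51 -0.51 -0.5 ] [0.1 0.4 0.3]
48.17 -227.0 F [0.69 1.13 0.98] mean 0.93 lag [-0.14 -0.11 -0.09] [-0.7 -0.7 -0.1]
48.52 -228.5 F [3.5  4.15 3.85] mean 3.83 lag [0.26 0.26 0.25] [-2.8 -2.6  0.3]
48.87 -230.0 F [4.7  5.63 5.18] mean 5.17 lag [0.45 0.44 0.45] [-4.2 -3.1  1.4]
```

```bash
python3 - <<'E'
from t import *
ph=np.radians(-230)
for i in range(10):
    ph-=np.radians(.4)
    P,o,et=pose(ph,0,Z);arm.line_to(P,o,feed=.006)
    E=np.append(et,0);r=[];l=[]
    for _ in range(2):
        F=np.array(arm.get_force())-f0;r.append(F@E);l.append((np.array(arm.get_eef_pos())-P)@E*1e3);arm.dwell(.02)
    print(f"{arm.get_time():.2f} {np.degrees(ph):.1f} F",np.round(r,2),"lag",np.round(l,2))
    if np.mean(r)>7: break
E
```

```text
49.15 -230.4 F [5.87 6.52] lag [0.56 0.52]
49.43 -230.8 F [6.91 7.47] lag [0.64 0.64]
```

```bash
python3 - <<'E'
from t import *
ph=np.radians(-230.8)
def rd(n=4):
    P,o,et=pose(ph,0,Z);E=np.append(et,0);F=force(n,.02)-f0
    print(f"{arm.get_time():.2f} {np.degrees(ph):.1f} F {F@E:.2f} lag {(np.array(arm.get_eef_pos())-P)@E*1e3:.2f}");return F@E
rd()
for i in range(2):
    ph-=np.radians(.3);P,o,et=pose(ph,0,Z);arm.line_to(P,o,feed=.006)
    if rd()>7.5:break
E
```

```text
49.50 -230.8 F 6.83 lag 0.66
49.82 -231.1 F 6.99 lag 0.72
50.13 -231.4 F 7.17 lag 0.80
```

```bash
python3 - <<'E'
from t import *
ph=np.radians(-231.4)
P,o,et=pose(ph,.015,Z);arm.line_to(P,o,feed=.08)
print("free",force(4,.02)-f0)
P[2]=.41;arm.line_to(P,o,feed=.2)
arm.reach([.5854-.045,-.0609+.012,.43],ori(np.radians(-105.55)))
print(arm.get_time());s=wsnap("q_w")
im=s["img"][60:200,185:325];cv2.imwrite('pics/q_z.png',cv2.resize(im,None,fx=4.2,fy=4.2,interpolation=cv2.INTER_CUBIC))
E
```

```text
free [ 0.08655638  0.37486651 -0.2062692 ]
51.95
```

View pics/q_z.png

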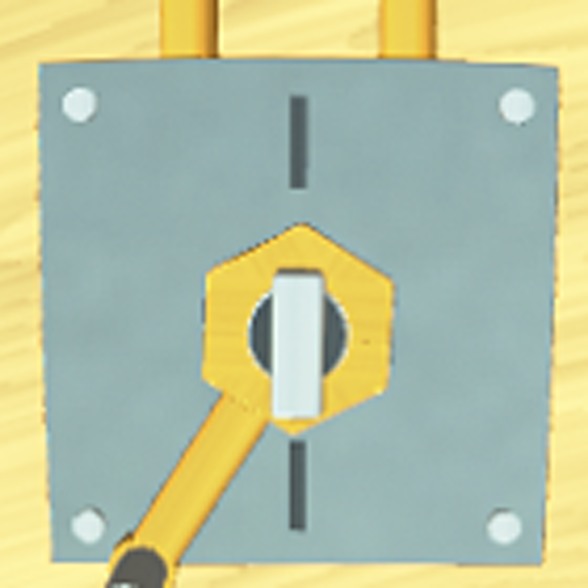

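```bash
python3 - <<'E'
from h import *
s=np.load("q_w.npy",allow_pickle=True).item()
f=lambda u,v,z:wpix(s,s["Tw"],185+(u+.5)/4.2-.5,60+(v+.5)/4.2-.5,z)
ang=lambda d:np.degrees(np.arctan2(d[1],d[0]))
print(ang(f(298.5,96,.109)-f(297.5,530,.109)),ang(f(272,276,.173)-f(271,417,.173)),ang(f(323,276,.173)-f(322,417,.173)))
arm.finish_job();print(arm.get_time())
E
```

```text
-15.56339645882131 -16.03480321341768 -15.647793142260348
the job is handed in; nothing more can be done
the job is handed in; nothing more can be done
```

I set the bar in line with the ridges, ran the nut down to a firm snug, let go, backed off and handed in at about 52 s. It took two tries at the tightening.

- **First try:** the nut was pushed too far. My force readings, taken after each stop, showed about 0 N because the arm had slipped back off the post. The bar was dragged about 3° clockwise.
- **Mending it:** I pushed the nut back about 0.7 rad and gripped the bar again to line it up. I then tightened in small slow steps. The nut already resisted with about 4 N when I started, so it may not have been fully clear of the washer while I reset the bar.
- **Last checks:** the bar is at -15.6° to -16.0° and the ridges at -15.6°, so it is within about 0.01 rad of the marks. The last push along the post's circle read 7.2 N, inside the 6 to 9 N range. The gripper is clear of everything, and no loose object was touched, as far as the wrist pictures show.
- **Where readings disagreed:** the force stuck and slipped during the second tightening, falling from 5.7 N to near 0 and rising again. The 7.2 N comes only from the final slow steps, so it is less certain than the bar angle. Camera and grip put the spindle centre 1 to 2 mm apart.

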